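Lay out the oil change on the sink ledge

TASK

Set out the oil change on the ledge: stand the jug centred on the leftmost of the three round pads and the filter on the rightmost (left and right as the robot sees them, looking out from its base), and stand the funnel, still mouth down, centred on the pad between them. Then slip the collar over the funnel's spout so that it rests level on the cone, and lay the scraper flat along the middle of the long strip, either way round. Do not tip the jug over and do not drop or slam it onto the pads.

Things in the scene. Friction and masses are not known exactly. Their poses are not given: they have to be found in the camera images.
- jug: closed yellow plastic oil jug, 0.5 kg or so, 152 mm tall: body 84 x 58 mm and 105 mm high, a short shoulder, and a round black cap on top, centred, 36 mm across, from 121 to 152 mm above the underside (nothing else is above 121 mm; a small side handle reaches 61 mm out along its +x). Origin: centre of the underside; z up. Lifted by the cap
- filter: spin-on oil filter, an upright white metal canister 62 mm across, 85 mm tall, standing; about 0.3 kg. Origin: centre of the underside, z up
- funnel: grey plastic funnel standing mouth down: rim 90 mm across at the bottom, cone narrowing to 28 mm across at 62 mm height, then the upright spout, 22 mm across at 66 mm tapering to 17 mm at its top, 120 mm above the underside. About 0.09 kg. Origin: centre of the mouth (underside), z up to the spout
- collar: the funnel's black plastic adapter collar, a plain ring 48 mm outside, 32 mm bore, 20 mm high, lying flat. Slipped over the spout of the upturned funnel it comes to rest on the cone with its underside about 59 mm above the funnel's origin. Origin: centre of the underside, z along the bore
- scraper: gasket scraper lying flat, 160 mm long: black handle 24 mm wide and 16 mm thick from 80 mm behind (-x) to 20 mm ahead of the origin, grey silicone blade 44 mm wide and 8 mm thick from 14 to 80 mm ahead. Origin: middle of its length, underside; x along its length, z up
- pad_a: one of three identical fixed round black rubber pads, 110 mm across, 4 mm thick; origin on the ledge under its centre, so its top is 4 mm above the origin. Its name says nothing of its place: which pad is left, middle or right is seen from the pads' y (larger y is farther left)
- pad_b: one of three identical fixed round black rubber pads, 110 mm across, 4 mm thick; origin on the ledge under its centre, so its top is 4 mm above the origin. Its name says nothing of its place: which pad is left, middle or right is seen from the pads' y (larger y is farther left)
- pad_c: one of three identical fixed round black rubber pads, 110 mm across, 4 mm thick; origin on the ledge under its centre, so its top is 4 mm above the origin. Its name says nothing of its place: which pad is left, middle or right is seen from the pads' y (larger y is farther left)
- strip: fixed oblong black rubber strip 180 x 70 mm, 4 mm thick; origin on the ledge under its centre, x along its length
Not all that is in view belongs to the job. What is shaped like the scraper but turquoise or yellow is not meant. Leave any purple look-alike of the filter alone.

How it is judged:
By the outcome, as a careful person would: the job done as asked, in the order asked, and still so for the second after the job is handed in, with the robot touching nothing.
It also fails if it takes over 138 s, if anything falls off the work surface, if the arm or the gripper's body presses on something with over 40 N, if the wrist force passes 120 N, or if a joint passes its speed limit or range.

ROBOT

A 7-joint arm with a two-finger parallel gripper is mounted at the origin on the work surface. World frame = base frame: x ahead of the robot, y to its left, z up, the work surface at z = 0. Lengths are in m, angles in rad, forces in N, time in s.
With the tool pointing down it reaches from about 0.425 to 0.925 m from the base axis. Payload 6.8 kg.
Tool frame: the origin (TCP) lies on the front face of the gripper's body, between the roots of the fingers; the fingertips stand 73 mm ahead of it and the grasp point (between the pads) lies 54 mm ahead of it (env.nose_length is the distance from the TCP to the fingertips, in m); z points along the fingers, y is the direction in which the jaws open and shut (so a half turn about z gives the same grasp; the last joint's range is limited). The gripper opens to 85 mm and grips with 20 to 120 N. Pads are 22 mm wide; open, the fingers measure 114 mm over their backs; the gripper's body (76 mm by 85 mm) begins 54 mm behind the grasp point. The pads swing forward as they close: fully open they stand 13 mm farther back than shut.
Start: joints at [-1.216, 0.477, 0.022, 1.555, -0.011, 1.109, -0.083], TCP at [0.301, 0.604, 0.304] pointing down, gripper open.
Joint ranges: [-2.96, 2.96], [-0.34, 2.1], [-1.41, 1.46], [0.24, 2.44], [-1.37, 4.51], [0.17, 1.92], [-2.96, 2.96]. Speed limits (rad/s): [2.39, 2.39, 3.14, 3.14, 3.14, 3.14, 3.14].

INTERFACE

Orientations are given as a unit quaternion [w, x, y, z].
In Python, from cell import env, kin, camera, calibration, job gives the robot as it stands. The module is installed in compiled form; this text tells all that it offers. Calls block until the motion is done:
- env.reach(position, orientation): joint-space move of the TCP to a pose.
- env.movel(position, velocity=0.15, rot=None, stop_force=None): straight line of the TCP; rot=None keeps the orientation; velocity is the mean speed in m/s. With stop_force (N) it stops when the force on the tool has changed by that much, and returns True; else False.
- env.goto_joints(angles): joint-space move.
- env.grip(opening, f_grip=None): finger opening in m; f_grip is the grip in N (None keeps the last); returns when the fingers have stopped.
- env.dwell(seconds).
- kin.inverse_kinematics(position, orientation): joint angles nearest the present ones, or None.
- env.get_state(): the state.
- camera(name): name is "scene" or "top" or "wrist"; returns (picture, depth): 420x560x3 uint8, blue, green, red; 420x560 float32, m along the optical axis (not along the pixel's ray), 0 where there is no reading.
- calibration(name): a dict with "fx", "fy", "cx", "cy" (pixels), "rvec" (rotation vector, rad) and "tvec" (3), from world to camera coordinates, as OpenCV has them. Camera axes: x right, y down, z forward; pixel columns grow to the right and rows downward; lengths in m; the calibration is good to about 2 mm. A picture is of the moment at which its call begins: read the wrist's pose just before it. calibration takes no time and is no camera call; for the wrist camera it gives the pose at the moment of the call.
A pose or a line that the arm cannot do raises env.PlanningError and nothing moves.
- job.job_done(): hands the job in, once; it reports no verdict.
The state is a dict: "time": time; "qpos": joint angles; "joint_velocities": joint speeds; "joint_torque": joint torques, N m; "tcp_pos": TCP position; "orientation": TCP orientation; "force": force on the tool from outside, world axes, zero at the start; "torque": the same for the moment, N m; "opening": finger opening in m.
Only numpy, scipy, OpenCV 4.12 (cv2) and the standard library are available. Lean on these libraries where they do the work, as an engineer would, in place of code of your own. Each camera call takes 0.05 s, during which the arm holds its last target. There are 200 camera calls.

## Working session

There is one attempt and no reset: what is moved stays moved. The work goes in short steps, each a Python script; the robot and the scene stay as the last script left them, time stands still between calls to the robot, and variables do not carry over. Pictures are saved under pics/ and viewed, about 12 in all and at most 16, crops included, and the job is handed in when it is done.

```bash
mkdir -p pics && cat > h.py <<'E'
import numpy as np, cv2
from cell import env, kin, camera, calibration, job
def cal(n):
    c=calibration(n); K=np.array([[c['fx'],0,c['cx']],[0,c['fy'],c['cy']],[0,0,1.]])
    return K,cv2.Rodrigues(np.array(c['rvec'],float))[0],np.array(c['tvec'],float).ravel()
def cloud(n,c,d):
    K,R,t=c; v,u=np.mgrid[0:d.shape[0],0:d.shape[1]]
    P=np.stack([(u-K[0,2])/K[0,0]*d,(v-K[1,2])/K[1,1]*d,d],-1)
    return (P-t)@R   # world xyz per pixel
def shot(n,tag):
    c=cal(n); im,d=camera(n); cv2.imwrite(f'pics/{tag}.png',im); W=cloud(n,c,d); W[d==0]=np.nan
    np.savez(f'pics/{tag}.npz',im=im,W=W,d=d,K=c[0],R=c[1],t=c[2]); return im,W
E
python3 - <<'E'
from h import *
for n in('top','scene'): shot(n,n)
s=env.get_state(); print(s['time'],s['orientation'],s['force'])
E
```

```text
0.1 [-1.21425817e-04  2.29323583e-01  9.73349892e-01 -8.16748294e-04] [-0.22323138 -0.43189121 -0.2851448 ]
```

View pics/top.png

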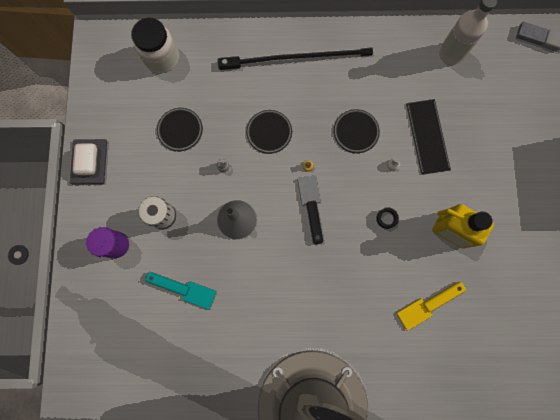

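View pics/scene.png

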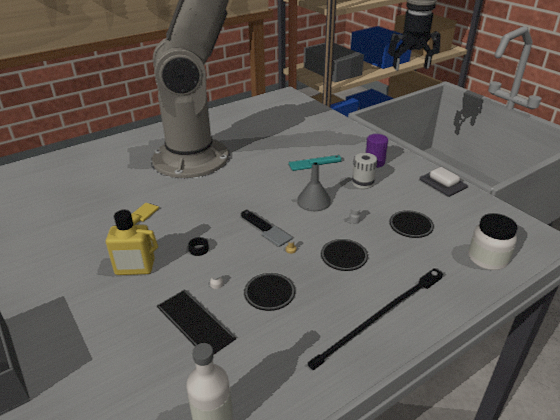

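The top view has image up = +x and image left = +y.
- **Jug:** yellow with black cap (480,221). The pale bottle (465,38) is not it.
- **Filter:** white canister (155,212). Not the purple one (107,243) or the jar (155,45).
- **Funnel and collar:** funnel (237,218), collar (387,218).
- **Scraper:** black and grey (312,210). Not the turquoise one (180,290) or the yellow one (432,305).
- **Targets:** pads at (180,130), (269,131) and (357,131); strip (428,136).
- **Obstacles:** small knobs at (222,165), (308,165) and (393,164).

Next come measurements and one close crop to check the choice.

```bash
python3 - <<'E'
from h import *
z=np.load('pics/top.npz'); W=z['W']; im=z['im']
cv2.imwrite('pics/crop.png',cv2.resize(im[90:260,90:510],(798,323),interpolation=cv2.INTER_CUBIC))
print('t',np.round(-z['R'].T@z['t'],3))
def box(n,u0,u1,v0,v1,h0,h1):
    P=W[v0:v1,u0:u1].reshape(-1,3); P=P[(P[:,2]>h0)&(P[:,2]<h1)]
    if len(P)==0: print(n,'none');return P
    lo,hi=np.nanpercentile(P,[1,99],axis=0)
    print(n,len(P),'mid',np.round((lo+hi)/2,4),'ext',np.round(hi-lo,4),'zmax',round(hi[2],4)); return P
box('table',250,290,270,300,-1,1)
for n,u in(('L',180),('M',269),('R',357)): print(n,W[131,u]); 
box('jugcap',462,500,205,240,.14,.17); box('jugbody',425,500,195,250,.05,.13)
P=box('jugall',425,500,195,250,.03,.17)
box('filt',135,180,195,235,.075,.1)
box('funtop',215,260,195,245,.1,.14); box('funall',210,260,195,245,.005,.14)
box('collar',370,405,200,235,.012,.03)
P=box('scr',295,330,170,250,.005,.03)
print(cv2.minAreaRect((P[:,:2]*1000).astype(np.float32)))
for n,(u,v) in dict(k1=(222,165),k2=(308,165),k3=(393,164)).items(): box(n,u-12,u+12,v-12,v+12,.005,.1)
# dark regions
g=im.max(2)<45
nl,lab,st,ce=cv2.connectedComponentsWithStats(g[95:185,150:460].astype(np.uint8))
for i in range(1,nl):
    if st[i,4]>300:
        P=W[95:185,150:460][lab==i]; P=P[np.isfinite(P[:,0])]
        print('dark',st[i,4],ce[i]+[150,95],np.round(np.median(P,0),4),cv2.minAreaRect((P[:,:2]*1000).astype(np.float32)))
E
```

```text
t [0.268 0.055 0.92 ]
table 1194 mid [2.586e-01 9.130e-02 1.000e-04] ext [0.0646 0.0881 0.0074] zmax 0.0038
L [0.62270489 0.30540482 0.00462478]
M [0.62053365 0.09161348 0.0040817 ]
R [ 0.6178491  -0.11862017  0.00497438]
jugcap 312 mid [ 0.3796 -0.3242  0.1483] ext [0.0341 0.034  0.0134] zmax 0.155
jugbody 1299 mid [ 0.3781 -0.3196  0.0893] ext [0.081  0.0897 0.0757] zmax 0.1272
jugall 1782 mid [ 0.3778 -0.3187  0.0931] ext [0.0804 0.0865 0.1222] zmax 0.1542
filt 679 mid [0.416  0.3359 0.0823] ext [0.0581 0.0579 0.012 ] zmax 0.0883
funtop 49 mid [0.4059 0.1655 0.1121] ext [0.0141 0.014  0.0225] zmax 0.1234
funall 1172 mid [0.4069 0.1672 0.0641] ext [0.0833 0.0827 0.1136] zmax 0.1209
collar 217 mid [ 0.4073 -0.1774  0.0181] ext [0.0456 0.0465 0.0102] zmax 0.0232
scr 944 mid [ 0.4297 -0.0023  0.0122] ext [0.1553 0.0483 0.0141] zmax 0.0192
((436.2894592285156, -2.6470413208007812), (56.26453399658203, 172.35589599609375), 88.63460540771484)
k1 73 mid [0.5339 0.1996 0.0215] ext [0.0263 0.0242 0.0295] zmax 0.0362
k2 87 mid [ 0.5266 -0.002   0.0152] ext [0.0392 0.0277 0.0197] zmax 0.025
k3 75 mid [ 0.533  -0.1984  0.0144] ext [0.0271 0.0286 0.0182] zmax 0.0235
dark 1795 [428.38997214 136.59275766] [ 0.6019 -0.2878  0.0043] ((604.159912109375, -285.50213623046875), (178.78414916992188, 66.82733917236328), 7.747458457946777)
dark 1151 [179.18940052 128.73935708] [0.6283 0.3074 0.0046] ((628.4265747070312, 308.1040344238281), (94.0992202758789, 92.3721694946289), 2.218388319015503)
dark 1182 [356.43062606 130.53807107] [ 0.6191 -0.1175  0.0046] ((619.5779418945312, -117.54804992675781), (92.43316650390625, 93.57715606689453), 45.16646957397461)
dark 1161 [268.99138674 130.93023256] [0.6203 0.0916 0.0047] ((620.6913452148438, 91.523193359375), (91.90943145751953, 91.47366333007812), 1.4668649435043335)
```

View pics/crop.png

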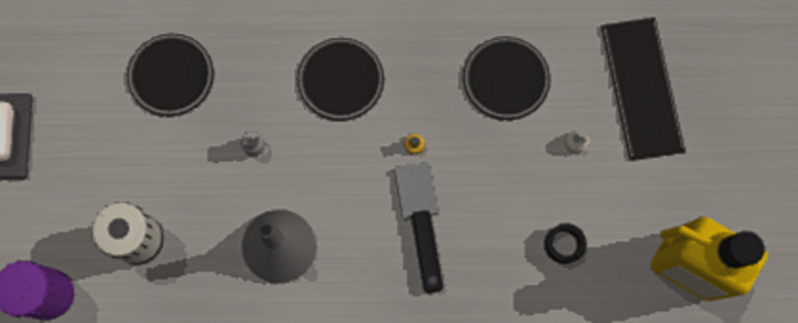

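The crop confirms the choices: black/grey scraper, white filter, yellow jug. Jug first.

```bash
cat >> h.py <<'E'
def quat(a):
    from scipy.spatial.transform import Rotation as Ro
    y=np.array([np.cos(a),np.sin(a),0]); z=np.array([0,0,-1.]); M=np.stack([np.cross(y,z),y,z],1)
    return Ro.from_matrix(M).as_quat()[[3,0,1,2]]
def go(x,y,z,a):
    q0=np.array(env.get_state()['qpos']); best=None
    for b in(a,a+np.pi):
        q=kin.inverse_kinematics([x,y,z],quat(b))
        if q is not None:
            c=np.abs(np.array(q)-q0).max()
            if best is None or c<best[0]: best=(c,b)
    if best is None: raise RuntimeError(f'no IK {x,y,z,a}')
    env.reach([x,y,z],quat(best[1])); return best[1]
def lin(x,y,z,v=.15,sf=None): return env.movel([x,y,z],velocity=v,stop_force=sf)
def rep(m):
    s=env.get_state(); print(m,'t%.1f'%s['time'],'tcp',np.round(s['tcp_pos'],4),'F',np.round(s['force'],1),'op %.4f'%s['opening'])
def pick(x,y,z,a,w,f,zt,zup,v=.15):
    go(x,y,zt,a); rep('above'); hit=lin(x,y,z,v,15); rep('down hit=%s'%hit)
    if hit: raise SystemExit('hit')
    env.grip(w,f_grip=f); rep('grip'); lin(x,y,zup,.2); rep('up')
def place(x,y,z,a,zt,open_,zup,sf=4):
    "z: expected TCP height at contact"
    go(x,y,zt,a); rep('above'); lin(x,y,z+.008,.15); h=lin(x,y,z-.004,.03,sf); rep('contact %s'%h)
    env.grip(open_); lin(x,y,zup,.2); rep('clear')
E
python3 - <<'E'
from h import *
L=(.628,.308)
for p in((.38,-.324,.4),(*L,.4),(*L,.2),(.407,.167,.15),(.407,-.177,.075),(.43,-.002,.08),(.416,.336,.12)): print(p,[kin.inverse_kinematics(p,quat(np.arctan2(p[1],p[0])+k*np.pi/2)) is not None for k in range(4)])
a=np.arctan2(-.324,.38)+np.pi/2
pick(.3796,-.3242,.195,a,.02,60,.27,.37)
E
```

```text
(0.38, -0.324, 0.4) [True, True, True, True]
(0.628, 0.308, 0.4) [True, True, True, True]
(0.628, 0.308, 0.2) [True, True, True, True]
(0.407, 0.167, 0.15) [True, True, True, True]
(0.407, -0.177, 0.075) [True, True, True, True]
(0.43, -0.002, 0.08) [True, True, True, True]
(0.416, 0.336, 0.12) [True, True, True, True]
above t3.4 tcp [ 0.3802 -0.3237  0.2699] F [ 0.4  0.3 -0.1] op 0.0852
down hit=False t4.0 tcp [ 0.3797 -0.3246  0.1954] F [ 0.6 -0.7  0. ] op 0.0853
grip t4.5 tcp [ 0.3797 -0.3247  0.1956] F [-1.7 -0.   5.4] op 0.0347
up t5.6 tcp [ 0.3791 -0.3233  0.3687] F [-0.3  0.5 -5.8] op 0.0347
```

```bash
python3 - <<'E'
from h import *
L=(.628,.308)
place(*L,.199,np.arctan2(L[1],L[0])+np.pi/2,.34,.07,.33)
# filter: look for purple
W=np.load('pics/top.npz')['W']; P=W[220:265,80:130].reshape(-1,3); P=P[P[:,2]>.06]; lo,hi=np.percentile(P,[1,99],axis=0); print('purple',(lo+hi)/2,hi-lo)
c=((lo+hi)/2)[:2]; d=c-np.array([.416,.336]); a=np.arctan2(d[1],d[0])+np.pi/2; print(a,d)
env.grip(.085)
pick(.416,.336,.115,a,.04,50,.23,.25)
E
```

```text
above t8.0 tcp [0.6286 0.3059 0.3407] F [ 0.7  0.2 -5.7] op 0.0340
contact True t9.3 tcp [0.6289 0.3074 0.1993] F [ 2.3 -1.4  2.3] op 0.0344
clear t10.6 tcp [0.6274 0.3081 0.3286] F [ 0.5  0.1 -0.5] op 0.0699
purple [0.35089092 0.44312574 0.07557521] [0.06031109 0.05910749 0.02536593]
3.6877144702238924 [-0.06510908  0.10712574]
above t12.0 tcp [0.417  0.336  0.2305] F [ 0.1 -0.1 -0.6] op 0.0849
down hit=False t12.9 tcp [0.4167 0.3362 0.1156] F [ 0.2 -0.2 -0.1] op 0.0850
grip t13.3 tcp [0.4165 0.3364 0.1161] F [ 0.3 -0.7  5.5] op 0.0611
up t14.1 tcp [0.4151 0.3356 0.2489] F [ 0.1  0.4 -4.4] op 0.0614
```

```bash
python3 - <<'E'
from h import *
R=(.6195,-.1175)
place(*R,.120,np.arctan2(R[1],R[0])+np.pi/2,.29,.085,.24)
env.grip(.05)
pick(.406,.166,.148,np.arctan2(.166,.406)+np.pi/2,.005,25,.22,.29)
shot('scene','s2')
E
```

```text
above t15.9 tcp [ 0.6198 -0.1159  0.2895] F [-0.5  0.6 -3.8] op 0.0615
contact True t17.5 tcp [ 0.62   -0.1179  0.1201] F [-0.1  0.9  4.6] op 0.0607
clear t18.6 tcp [ 0.619  -0.1169  0.2389] F [-0.4 -0.6 -0.1] op 0.0849
above t20.4 tcp [0.407  0.1656 0.2204] F [1.  0.2 0.5] op 0.0502
down hit=False t21.0 tcp [0.4068 0.1654 0.1484] F [ 0.9 -0.3  0.6] op 0.0497
grip t21.4 tcp [0.4065 0.1662 0.1487] F [-0.5 -0.   6.3] op 0.0191
up t22.3 tcp [0.4053 0.1662 0.2895] F [-0.1  0.4 -0.9] op 0.0193
```

View pics/s2.png

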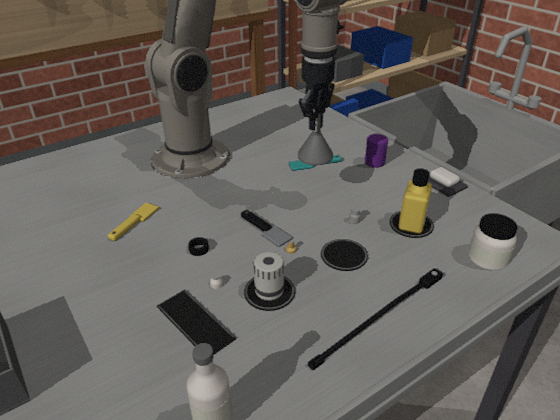

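The funnel hangs upright at (317,145), the jug is on its pad at (412,205) and the filter at (268,278). Next I place the funnel and pick up the collar.

```bash
python3 - <<'E'
from h import *
M=(.6205,.0915)
place(*M,.1525,np.arctan2(M[1],M[0])+np.pi/2,.29,.05,.27,sf=3)
env.grip(.075)
pick(.4073,-.1774,.074,np.arctan2(-.1774,.4073)+np.pi/2,.03,25,.15,.30,.1)
im,W=shot('top','t2')
def mid(n,u0,u1,v0,v1,h0,h1):
    P=W[v0:v1,u0:u1].reshape(-1,3); P=P[(P[:,2]>h0)&(P[:,2]<h1)]; lo,hi=np.percentile(P,[1,99],axis=0); print(n,len(P),np.round((lo+hi)/2,4),np.round(hi-lo,4))
mid('spout',235,300,85,165,.105,.14); mid('cone',225,310,85,165,.01,.1); mid('cap',130,200,60,165,.14,.17); mid('filt',330,390,80,165,.08,.1)
cv2.imwrite('pics/t2c.png',cv2.resize(im[60:260,120:420],(750,500)))
shot('wrist','w1')
E
```

```text
above t23.3 tcp [0.6198 0.0919 0.2891] F [-0.3  0.1  0.2] op 0.0191
contact True t24.7 tcp [0.6211 0.0917 0.1524] F [-0.1 -0.1  4.3] op 0.0192
clear t25.8 tcp [0.6199 0.0918 0.2689] F [-0.5 -0.5  0.7] op 0.0498
above t27.5 tcp [ 0.4089 -0.1769  0.1503] F [-0.2  1.   0.4] op 0.0749
down hit=False t28.4 tcp [ 0.4076 -0.1775  0.0743] F [-0.3 -0.2  1.1] op 0.0751
grip t28.8 tcp [ 0.4076 -0.1774  0.0746] F [-0.8  1.3  7.1] op 0.0464
up t30.1 tcp [ 0.4068 -0.177   0.2994] F [ 0.2 -0.1 -0.5] op 0.0461
spout 60 [0.6202 0.0924 0.1162] [0.0152 0.015  0.022 ]
cone 1037 [0.5983 0.0936 0.052 ] [0.119  0.0858 0.0814]
cap 284 [0.6283 0.3083 0.1497] [0.0337 0.0338 0.0178]
filt 625 [ 0.6179 -0.1162  0.0868] [0.0579 0.0587 0.0112]
```

View pics/t2c.png

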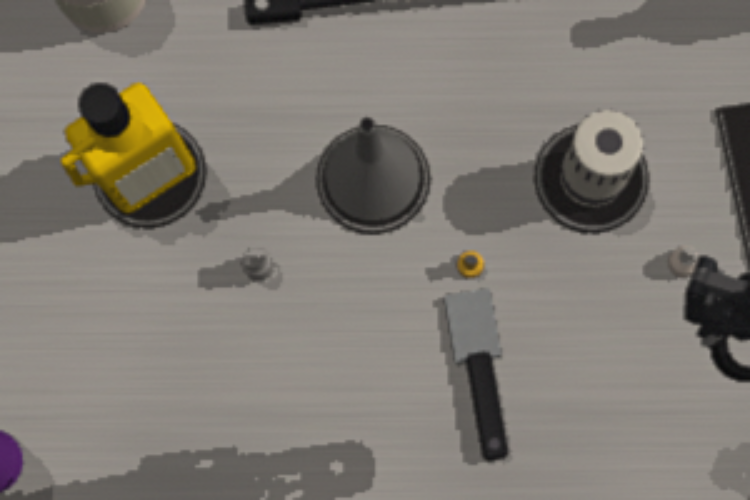

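View pics/w1.png

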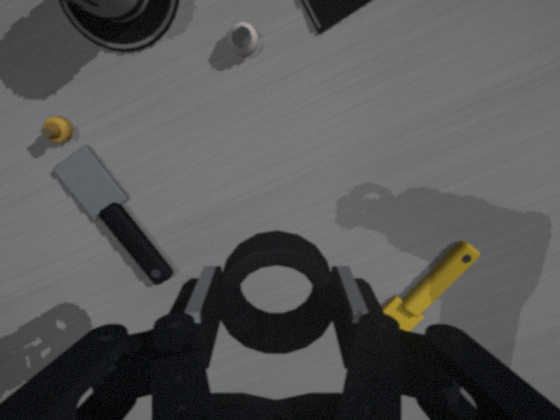

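The collar is held level at (275,290) in the wrist view. All three placed items sit within about 2 mm of their pad centres. Now the collar goes on the spout.

```bash
python3 - <<'E'
from h import *
x,y=.6204,.0921
go(x,y,.29,np.arctan2(y,x)+np.pi/2); lin(x,y,.21,.12); rep('over'); h=lin(x,y,.146,.06,4); rep('mid %s'%h)
if not h: h=lin(x,y,.134,.02,3); rep('contact %s'%h)
shot('scene','s3'); im=cv2.imread('pics/s3.png'); cv2.imwrite('pics/s3c.png',cv2.resize(im[120:300,250:450],(667,600),interpolation=cv2.INTER_CUBIC))
E
```

```text
over t32.3 tcp [0.6209 0.0918 0.2107] F [-0.7 -0.1 -1.2] op 0.0464
mid False t33.5 tcp [0.6207 0.0921 0.1464] F [-0.3  0.1  0. ] op 0.0462
contact True t34.0 tcp [0.6212 0.0921 0.136 ] F [1.4 0.2 1.3] op 0.0465
```

View pics/s3c.png

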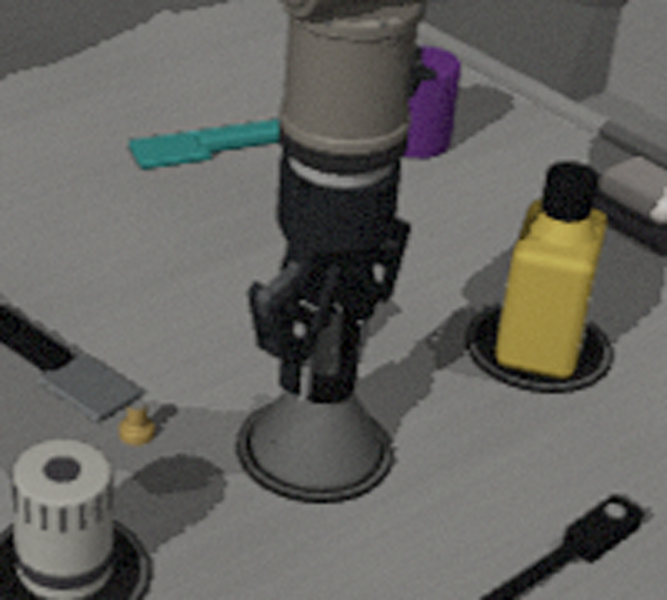

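The collar sits on the cone at (318,375) and the funnel is still on its pad. I release, retreat, and look at the scraper and strip.

```bash
python3 - <<'E'
from h import *
env.grip(.065); lin(.6204,.0921,.29,.12); rep('clear')
shot('scene','s4'); im=cv2.imread('pics/s4.png'); A=cv2.resize(im[150:290,280:400],(514,600),interpolation=cv2.INTER_CUBIC)
go(.45,-.15,.35,0); im,W=shot('wrist','w2'); shot('top','t3')
im=cv2.imread('pics/w2.png'); cv2.imwrite('pics/ab.png',np.hstack([cv2.resize(A,(257,300)),cv2.resize(im,(400,300))]))
z=np.load('pics/top.npz')
for tag,W in(('top0',z['W']),('wrist',W)):
    P=W.reshape(-1,3); P=P[np.isfinite(P[:,0])]
    P=P[(abs(P[:,0]-.43)<.1)&(abs(P[:,1])<.045)&(P[:,2]>.0045)&(P[:,2]<.03)&(P[:,0]<.514)]
    Q=P[P[:,2]>.0115]; print(tag,len(P),len(Q),np.round([P.min(0),P.max(0)],4).tolist())
    H=Q[:,:2]; m=H.mean(0); u=np.linalg.svd(H-m,full_matrices=False)[2][0]; u*=np.sign(u[0])
    s=(P[:,:2]-m)@u; lo,hi=np.percentile(s,[.5,99.5]); print('handle',m,np.degrees(np.arctan2(u[1],u[0])),'len',hi-lo,'mid',m+u*(lo+hi)/2)
E
```

```text
clear t35.8 tcp [0.62   0.0922 0.2891] F [-0.5  0.2  0.3] op 0.0652
top0 953 442 [[0.3499, -0.0433, 0.0045], [0.5113, 0.0425, 0.0206]]
handle [ 0.39907759 -0.0112321 ] 8.854970644883041 len 0.1578675686372087 mid [ 0.42884242 -0.00659501]
wrist 3100 1330 [[0.3487, -0.0314, 0.0045], [0.5079, 0.0249, 0.0181]]
handle [ 0.39861689 -0.01440441] 8.9950592845515 len 0.15566189612398587 mid [ 0.42829711 -0.00970615]
```

View pics/ab.png

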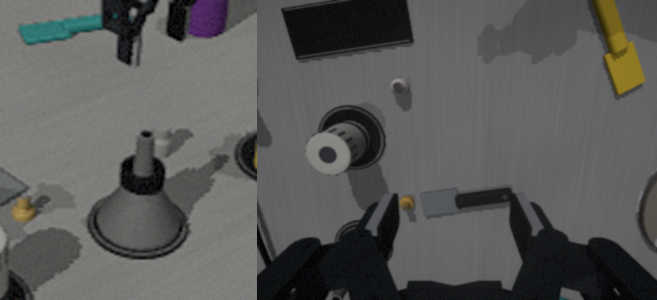

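The collar is seated level on the funnel (left panel, (142,178)). Next, the scraper.

```bash
python3 - <<'E'
from h import *
for t in('w2','t3'):
    z=np.load(f'pics/{t}.npz'); W=z['W']; g=(z['im'].max(2)<50)&(abs(W[...,0]-.604)<.12)&(abs(W[...,1]+.2855)<.07)&(W[...,2]<.02)
    n,lab,st,_=cv2.connectedComponentsWithStats(g.astype(np.uint8)); i=1+st[1:,4].argmax()
    print(t,cv2.minAreaRect((W[lab==i][:,:2]*1000).astype(np.float32)))
th=np.radians(8.9)
x,y=np.array([.4286,-.0085])-.002*np.array([np.cos(th),np.sin(th)])
env.grip(.05)
pick(x,y,.077,th+np.pi/2,.01,40,.14,.25,.1)
print(env.get_state()['orientation'],quat(th+np.pi/2))
shot('wrist','w3')
E
```

```text
w2 ((603.5656127929688, -287.0284423828125), (179.82656860351562, 69.56745147705078), 8.121719360351562)
t3 ((680.1679077148438, -250.0352325439453), (19.363435745239258, 33.1817741394043), 57.11759948730469)
above t39.0 tcp [ 0.4272 -0.009   0.1404] F [-0.   0.4 -0.1] op 0.0501
down hit=False t39.8 tcp [ 0.4269 -0.009   0.0773] F [-0.6 -0.2  0.3] op 0.0500
grip t40.1 tcp [ 0.427  -0.0088  0.0777] F [-1.   0.4  4.5] op 0.0226
up t41.1 tcp [ 0.426  -0.0086  0.2493] F [-1.   0.5 -0.4] op 0.0230
[-1.77763533e-05  9.96971195e-01  7.77690265e-02 -6.43445133e-04] [ 0.         -0.07758909  0.99698542  0.        ]
```

View pics/w3.png

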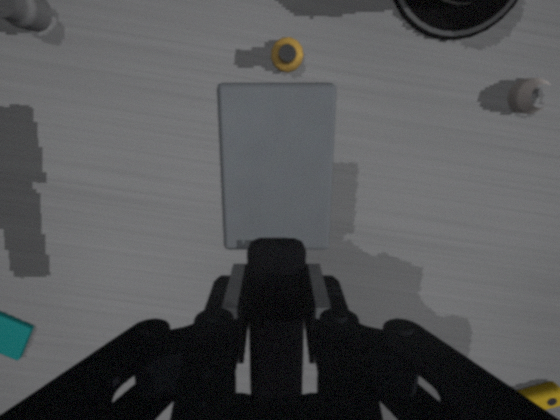

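The scraper is held squarely, with the blade ahead at (277,165). I place it on the strip centre (0.604,-0.2865), angle 8.0°.

```bash
python3 - <<'E'
from h import *
th=np.radians(8.0); x,y=np.array([.604,-.2865])-.002*np.array([np.cos(th),np.sin(th)])
b=go(x,y,.16,th+np.pi/2); rep('above %.2f'%b); print(env.get_state()['orientation'])
lin(x,y,.092,.1); h=lin(x,y,.078,.025,3); rep('contact %s'%h)
env.grip(.05); lin(x,y,.25,.15); rep('clear')
go(.45,-.35,.35,th+np.pi/2)
im,W=shot('top','t4'); shot('scene','s5'); cv2.imwrite('pics/t4c.png',cv2.resize(im[80:280,130:470],(800,470)))
def mid(n,u0,u1,v0,v1,h0,h1):
    P=W[v0:v1,u0:u1].reshape(-1,3); P=P[(P[:,2]>h0)&(P[:,2]<h1)]; lo,hi=np.percentile(P,[1,99],axis=0); print(n,len(P),np.round((lo+hi)/2,4),np.round(hi-lo,4))
mid('spout',235,300,85,165,.105,.14); mid('collar',235,300,85,165,.078,.09); mid('cap',130,200,60,165,.14,.17); mid('filt',330,390,80,165,.08,.1); mid('scr',400,455,90,185,.009,.04); mid('handle',400,455,90,185,.016,.04)
E
```

```text
above 4.85 t42.5 tcp [ 0.6023 -0.2854  0.16  ] F [ 0.3  0.4 -1.1] op 0.0229
[-5.68066461e-04  9.97519116e-01  7.03938180e-02  2.74694747e-06]
contact True t43.8 tcp [ 0.6023 -0.2868  0.0816] F [0.9 0.7 5.1] op 0.0230
clear t45.4 tcp [ 0.6016 -0.2864  0.2489] F [-0.3 -0.6 -0.3] op 0.0499
spout 59 [0.6196 0.0924 0.1165] [0.0151 0.0153 0.0207]
collar 198 [0.6189 0.0929 0.0831] [0.0449 0.0442 0.0098]
cap 287 [0.6288 0.3084 0.1498] [0.0343 0.0338 0.0182]
filt 621 [ 0.6179 -0.1164  0.0869] [0.0578 0.0585 0.0112]
scr 911 [ 0.6038 -0.2793  0.0162] [0.1562 0.0472 0.0137]
handle 401 [ 0.5742 -0.2884  0.0198] [0.0971 0.0306 0.0072]
```

View pics/t4c.png

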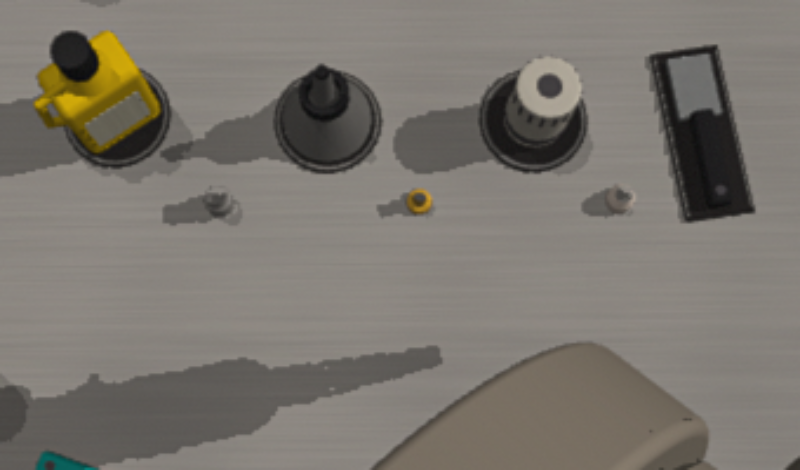

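View pics/s5.png

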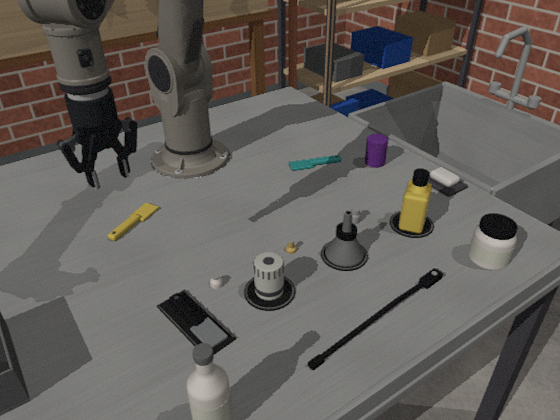

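```bash
python3 -c "
from h import *
job.job_done(); rep('done')"
```

```text
the job is handed in; nothing more can be done
the job is handed in; nothing more can be done
```

The oil change is set out on the ledge and the job is handed in. It took about 47 s of robot time, well under the 138 s limit. I placed things in the order asked:

1. The jug, lifted by its cap, went on the left pad.
2. The white filter went on the right pad.
3. The funnel, mouth down, went on the middle pad.
4. The collar went over the spout and rests on the cone.
5. The black and grey scraper was laid along the strip.

The last pictures, with the gripper clear of everything, showed:

- **Jug, filter and funnel:** all stand upright, within about 2 mm of their pad centres.
- **Collar:** it looks level, with its top about 83–88 mm above the ledge; 83 mm was expected.
- **Scraper:** it lies flat and in line with the strip, within about 2–3 mm of its middle.
- **Small knobs and look-alikes:** none were moved.

No check failed. The only disagreement was about 3 mm between the top and wrist cameras on the scraper's sideways position before I picked it up. I used the average, and the grip was square.

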